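Lower the ratcheted tamping arm onto the capsule tray

ROBOT

A 7-joint arm with a two-finger parallel gripper is mounted at the origin on the work surface. World frame = base frame: x ahead of the robot, y to its left, z up, the work surface at z = 0. Lengths are in m, angles in rad, forces in N, time in s.
With the tool pointing down it reaches from about 0.425 to 0.875 m from the base axis. Payload 4.7 kg.
Tool frame: the origin (TCP) lies midway between the tips of the shut fingers; the grasp point (between the pads) lies 19 mm behind it; z points along the fingers, y is the direction in which the jaws open and shut (so a half turn about z gives the same grasp; the last joint's range is limited). The gripper opens to 87 mm and grips with 3 to 60 N. Pads are 19 mm wide; open, the fingers measure 117 mm over their backs; the gripper's body (75 mm by 190 mm) begins 51 mm behind the grasp point.
Start: joints at [1.279, 0.321, -0.07, 1.45, 0.023, 1.371, -0.057], TCP at [0.196, -0.62, 0.223] pointing down, gripper open.
Joint ranges: [-2.86, 2.86], [-0.3, 2.09], [-1.38, 1.24], [0.06, 2.45], [-1.56, 4.7], [0.09, 2.05], [-2.69, 2.69]. Speed limits (rad/s): [2.57, 2.57, 3.14, 3.14, 3.14, 3.14, 3.14].

INTERFACE

Orientations are given as [roll, pitch, yaw] about the fixed x, y, z axes, in that order (R = Rz(yaw) Ry(pitch) Rx(roll)).
In Python, from bench import manip gives the robot as it stands. The module is installed in compiled form; this text tells all that it offers.
- The arm moves only by the shell command python3 -m inch 'ROWS' [OPENING]. ROWS is JSON, a list of rows, each a list of 2 entries, a list of its own where there are three numbers: the shift along the tool's x, y, z in m, then the turn about the tool's z in degrees. A call has 1 to 20 rows; each row is the pose to reach, as a shift and turn from the pose commanded when the call began, along the tool's axes at that moment; what a row does not reach only later rows make up. A row lasts 1/10 s, in which the tool goes at most 50 mm and 8.59 degrees, less where a joint would pass 70% of its speed; a pose out of reach is approached as far as the arm can. A call with a gripper value outside its range is refused whole. OPENING is the opening in per cent of the stroke, from 0 (shut) to 100 (fully open), set as the call begins (- or left out, the last holds). The fingers move at their own pace and stop on an object; the grip force is fixed at half the most. Time passes only in rows, so rows that repeat a pose let the fingers close. It gives the time, the measured TCP pose, the force and the opening at its end, in the units of the state.
- manip.observe(): the state, without advancing time (a new reading comes with each control period).
- manip.camera(name): name is "scene" or "top" or "wrist"; returns a dict with "image" (400x640x3 uint8, red, green, blue), "z_map" (400x640 float32, m along the optical axis (not along the pixel's ray), 0 where there is no reading), "camera_matrix" (3x3 intrinsics, pixels), "origin" and "orientation" of the camera in the world. Camera axes: x right, y down, z forward; pixel columns grow to the right and rows downward; lengths in m; the calibration is good to about 2 mm. A picture is of the moment at which its call begins.
- manip.finish_job(): hands the job in, once; it reports no verdict.
The state is a dict: "time": time; "qpos": joint angles; "joint_velocities": joint speeds; "tau": joint torques, N m; "position": TCP position; "tool_rot": TCP orientation; "force": force on the tool from outside, world axes, zero at the start; "wrist_torque": the same for the moment, N m; "finger_gap": finger opening in m.
Only numpy, scipy, OpenCV 4.12 (cv2) and the standard library are available. Lean on these libraries where they do the work, as an engineer would, in place of code of your own. Each camera call takes 0.05 s, during which the arm holds its last target.

TASK

The capsule press stands with its arm raised, held up by a pawl in brass teeth. With the fingertips, press the yellow paddle down until the pawl is fully free, push the red handle all the way down so the pressing plate lies on the capsule tray, then press the blue paddle fully down so the pawl drops back between the teeth and locks the arm down. Nothing is gripped or lifted: leave the pots, cup, ring and tools standing around the press where they are, and finish with the robot clear of everything.

Things in the scene. Friction and masses are not known exactly. Their poses are not given: they have to be found in the camera images.
- press: bench press, bolted down: base 300 x 130 x 12 mm, white capsule tray, grey column (161 mm tall, at y = 14 to 30 mm). Origin on the table right below the arm's hinge; the arm reaches along the press's -x, the pawl rocker lies along its +x, z up. Hinges parallel to its y: the arm's 105 mm above the table; the rocker's at x = 60 mm, 147 mm up. All else is lower than arm and rocker
- handle (a point): centre of the red cross handle at the arm's end: a plastic bar 24 mm thick and 90 mm long, parallel to the press's y, 190 mm from the arm's hinge. As found about 250 mm above the table, it swings down in an arc about that hinge to 105 mm and stays where it is left. It takes about 4 to 8 N square to the arm, up to 13 N straight down
- press_arm (a joint): angle of the arm above level, rad: 0 is fully down (hard stop, plate on the tray), about 0.9 as found. While the pawl is in, the teeth stop the arm after less than 0.25 rad of downward travel
- yellow_pad (a point): centre of the top face of the yellow paddle, 40 x 38 mm, on the rocker's outer end, 60 mm from the rocker's hinge. Pressed down about 15 mm from above (about 3 N) it lifts the pawl out of the teeth; the rocker stays where it is left. About 180 mm above the table as found
- blue_pad (a point): centre of the top face of the blue paddle, 40 x 38 mm, on the rocker's inner end over the teeth, 60 mm from the rocker's hinge. Pressed down (about 3 N) it puts the pawl back into the teeth; it is about 15 mm higher when the pawl is free, 180 mm above the table when the pawl is in
- press_pawl (a joint): tilt of the pawl rocker, rad: 0 is fully in the teeth (hard stop), 0.25 fully free (hard stop); the pawl passes the teeth above 0.16. It can only return fully to 0 where its nose meets a gap between the teeth, as it does with the arm fully down
- blue_tub: bystander, loose: a closed round blue plastic tub, 64 mm across, 80 mm tall; origin at its underside. Leave it where it is
- white_jar: bystander, loose: a closed white jar, 48 mm across, 75 mm tall; origin at its underside. Leave it where it is
- amber_jar: bystander, loose: a closed amber jar with black cap, 48 mm across, 85 mm tall; origin at its underside. Leave it where it is
- steel_cup: bystander, loose: an open steel cup, 64 mm across the rim, 55 mm tall; origin at its underside. Leave it where it is
- sieve_ring: bystander, loose: a wooden sieve ring, 100 mm across, 35 mm tall; origin at its underside. Leave it where it is
- scoop: bystander, loose: a steel spoon lying on the table, below 30 mm tall; origin at its underside. Leave it where it is
- dust_brush: bystander, loose: a brush lying on the table, below 40 mm tall; origin at its underside. Leave it where it is

How it is judged:
On the way, in this order (a step that is already met when the one before it is completed fails the run):
1. the pawl is pressed free while the arm still stands raised (value of joint press_pawl above 0.17 rad and value of joint press_arm above 0.65 rad), for 0.2 s.
2. the arm is pushed fully down while the pawl is free (value of joint press_arm below 0.04 rad and value of joint press_pawl above 0.12 rad), for 0.2 s.
At the end, for the whole second after the job is handed in: the arm is fully down (within 0.04 rad), the pawl is fully back between the teeth (within 0.04 rad), both at rest, and every loose thing is within 25 mm of where it stood (value of joint each of press_arm, press_pawl below 0.04 rad and velocity of joint each of press_arm, press_pawl below 0.05 rad/s and distance of each of blue_tub, white_jar, amber_jar, steel_cup, sieve_ring, scoop, dust_brush from where it was at the start of the episode below 0.025 m); the robot touches nothing.
It fails at once if the arm is lifted instead of pushed down (value of joint press_arm above 1.1 rad).
It fails at once if a loose thing is moved, lifted or knocked about (distance of any of blue_tub, white_jar, amber_jar, steel_cup, sieve_ring, scoop, dust_brush from where it was at the start of the episode above 0.025 m).
It also fails if it takes over 64 s, if anything falls off the work surface, if the arm or the gripper's body presses on something with over 40 N, if the wrist force passes 120 N, or if a joint passes its speed limit or range.

## Working session

There is one attempt and no reset: what is moved stays moved. The work goes in short steps, Python scripts to look and compute and a shell command to move; the robot and the scene stay as the last step left them, time stands still between calls to the robot, and variables do not carry over. Pictures are saved under pics/ and viewed, and the job is handed in when it is done.

```bash
mkdir -p pics
cat > h.py <<'E'
from bench import manip
import numpy as np, cv2
def cam(n,fn=None):
    c=manip.camera(n)
    if fn: cv2.imwrite('pics/'+fn,c['image'][:,:,::-1])
    return c
def rotm(c):
    o=np.array(c['orientation'],float)
    if o.shape==(3,3): return o
    from scipy.spatial.transform import Rotation as R
    return R.from_euler('xyz',o).as_matrix()
def cloud(c):
    K=np.array(c['camera_matrix']);z=c['z_map'];v,u=np.mgrid[:z.shape[0],:z.shape[1]]
    P=np.stack([(u-K[0,2])/K[0,0]*z,(v-K[1,2])/K[1,1]*z,z],-1)
    return P@rotm(c).T+np.array(c['origin'])
E
python3 - <<'E'
from h import *
for n in ['scene','top','wrist']:
    c=cam(n,n+'0.png'); print(n,c['origin'],c['orientation'],c['camera_matrix'][0])
print(manip.observe())
E
```

```text
scene [ 1.19107204 -0.47312103  0.7695804 ] [-2.22975116 -0.00895748  0.90313835] [437.96550452   0.         324.16284274]
top [0.42889323 0.03408431 1.04761592] [-2.99887279  0.00816103 -1.57659229] [426.4558256    0.         322.41936873]
wrist [ 0.27033537 -0.59650712  0.38288992] [ 2.84981193e+00  2.18698473e-03 -1.26598297e+00] [287.02237848   0.         321.11165853]
{'time': 0.15, 'qpos': array([ 1.27909622,  0.32161189, -0.07006846,  1.4513713 ,  0.02260272,
        1.37081054, -0.05688904]), 'joint_velocities': array([ 0.00030008, -0.00287315, -0.00017929, -0.00487972, -0.00074743,
       -0.00270133, -0.000676  ]), 'tau': array([-4.64021668e-04, -4.91795611e+01, -4.04470079e-01, -3.12875676e+01,
       -6.38165348e-02,  4.04732628e-02,  1.14550685e-04]), 'position': array([ 0.1955081 , -0.61946998,  0.22175095]), 'tool_rot': array([-3.14018070e+00,  9.41508026e-05,  3.05820071e-01]), 'force': array([ 0.44814546,  0.76814795, -0.1042192 ]), 'wrist_torque': array([ 0.01541025,  0.03375646, -0.00930876]), 'finger_gap': 0.08736833997756493}
```

View pics/scene0.png

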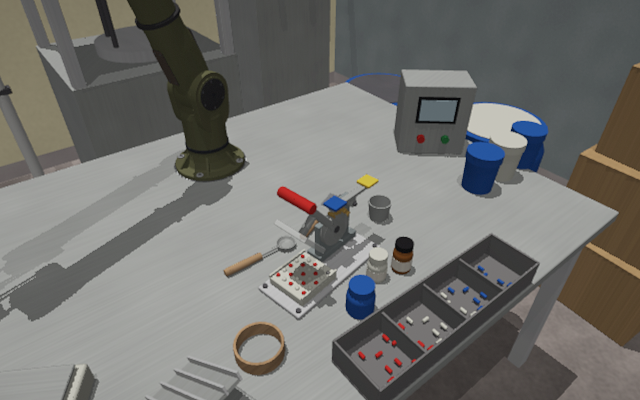

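View pics/top0.png

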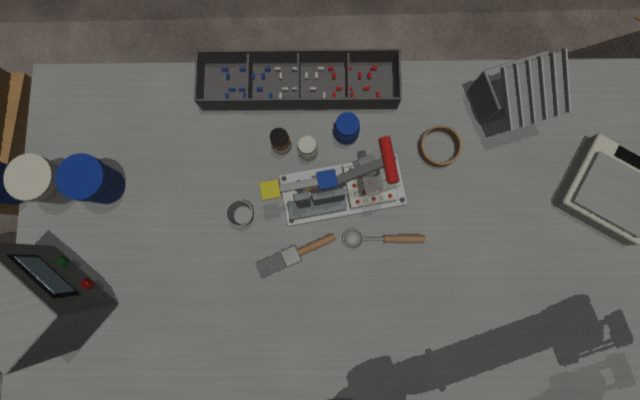

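The scene view shows the press mid-table: red handle at about (296,200), blue pad (335,203), yellow pad (367,182). In the top view they are at about (389,160), (327,179) and (270,190), with tub, jars, cup, brush and scoop around it.

```bash
cat >> h.py <<'E'
def find(c,box=None):
    P=cloud(c);hsv=cv2.cvtColor(c['image'],cv2.COLOR_RGB2HSV)
    out={}
    for k,lo,hi in [('yellow',(22,120,90),(34,255,255)),('blue',(105,120,60),(125,255,255)),('red',(0,150,70),(6,255,255)),('red2',(172,150,70),(180,255,255))]:
        m=cv2.inRange(hsv,lo,hi)
        n,l,s,ce=cv2.connectedComponentsWithStats(m)
        for i in range(1,n):
            if s[i,4]<60: continue
            q=P[(l==i)&(c['z_map']>0)]
            if len(q)==0: continue
            q0=np.median(q,0)
            if not(0.3<q0[0]<1.0 and -.5<q0[1]<.4 and q0[2]>.06): continue
            print(k,s[i,4],ce[i].round(1),'med',q0.round(4),'lo',np.percentile(q,3,axis=0).round(3),'hi',np.percentile(q,97,axis=0).round(3))
E
python3 - <<'E'
from h import *
for n in ['scene','top']:
    print(n);c=cam(n);find(c)
    P=cloud(c)
    np.save('/tmp/'+n+'.npy',P)
    if n=='top':
        for nm,(u,v) in dict(tub=(347,125),white=(307,147),amber=(279,138),cup=(240,214),ring=(440,130),scoop=(352,239),brush=(290,257),colm=(318,205)).items(): print(nm,P[v-2:v+3,u-2:u+3].reshape(-1,3).mean(0).round(3))
E
```

```text
scene
yellow 170 [367.  180.8] med [0.5802 0.1455 0.1785] lo [0.56  0.128 0.174] hi [0.598 0.168 0.181]
blue 210 [334.7 203.1] med [0.6024 0.0287 0.1792] lo [0.58  0.01  0.175] hi [0.619 0.05  0.182]
blue 1068 [360.2 296.5] med [ 0.7644 -0.0334  0.061 ] lo [ 0.732 -0.051  0.012] hi [0.784 0.001 0.081]
red 443 [296.4 199.8] med [ 0.6287 -0.0924  0.2608] lo [ 0.583 -0.104  0.25 ] hi [ 0.666 -0.077  0.265]
top
yellow 332 [269.7 189.4] med [0.5794 0.1488 0.18  ] lo [0.561 0.13  0.177] hi [0.597 0.167 0.183]
blue 524 [347.1 125.9] med [ 0.7468 -0.018   0.0792] lo [ 0.725 -0.042  0.051] hi [0.775 0.008 0.083]
blue 321 [326.7 179.2] med [0.5998 0.0308 0.1802] lo [0.583 0.012 0.178] hi [0.617 0.049 0.183]
red 473 [388.4 159.4] med [ 0.6207 -0.085   0.2633] lo [ 0.581 -0.098  0.259] hi [ 0.661 -0.072  0.266]
tub [ 0.749 -0.018  0.08 ]
white [0.687 0.075 0.113]
amber [0.717 0.141 0.085]
cup [0.548 0.245 0.004]
ring [ 0.756 -0.254  0.013]
scoop [ 0.485 -0.03   0.004]
brush [0.442 0.12  0.02 ]
colm [0.564 0.052 0.041]
```

```bash
python3 -m inch '[[[0,0,-0.04],0],[[0,0,-0.08],0],[[0.03,-0.02,-0.11],0],[[0.06,-0.04,-0.118],0],[[0.09,-0.06,-0.118],0],[[0.12,-0.08,-0.118],0],[[0.15,-0.1,-0.118],0],[[0.18,-0.12,-0.118],0],[[0.21,-0.14,-0.118],0],[[0.24,-0.16,-0.118],0],[[0.27,-0.18,-0.118],0],[[0.3,-0.2,-0.118],0],[[0.32,-0.215,-0.118],0],[[0.339,-0.228,-0.118],0],[[0.339,-0.228,-0.118],0],[[0.339,-0.228,-0.118],0]]' 0
```

```text
time: 1.85
position: [0.4501, -0.3006, 0.3405]
tool_rot: [3.141, 0.001, 0.306]
force: [-0.3, -0.5, -0.0]
finger_gap: 0.0006
```

```bash
python3 -m inch '[[[0.016,-0.024,0],0],[[0.032,-0.048,0],0],[[0.048,-0.073,0],0],[[0.065,-0.097,0],0],[[0.081,-0.121,0],0],[[0.097,-0.145,0],0],[[0.113,-0.17,0],0],[[0.129,-0.194,0],0],[[0.145,-0.218,0],0],[[0.162,-0.242,0],0],[[0.178,-0.266,0],0],[[0.194,-0.291,0],0],[[0.21,-0.315,0],0],[[0.226,-0.339,0],0],[[0.242,-0.363,0],0],[[0.259,-0.388,0],0],[[0.259,-0.388,0],0],[[0.259,-0.388,0],0]]' 0
python3 - <<'E'
from h import *
print(manip.observe()['position']); cam('scene','s1.png'); c=cam('wrist','w1.png')
E
```

```text
time: 3.65
position: [0.5808, 0.1462, 0.34]
tool_rot: [3.141, 0.001, 0.305]
force: [0.6, 0.0, 0.8]
finger_gap: 0.0005
[0.58082734 0.14618452 0.34001601]
```

View pics/s1.png

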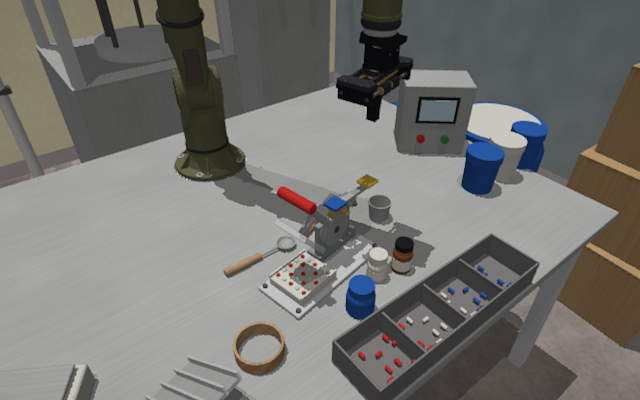

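View pics/w1.png

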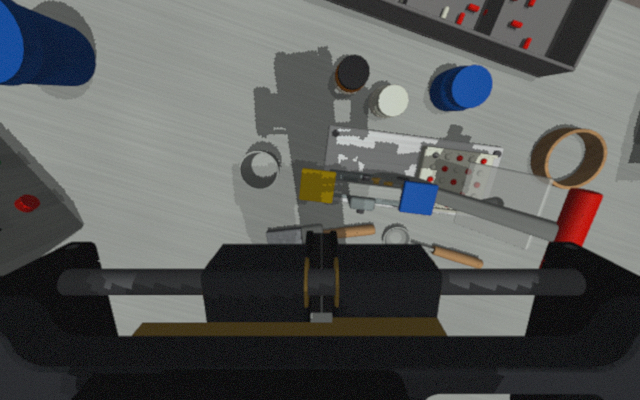

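The fingertips are right above the yellow pad (wrist view, pad at (318,186)) and nothing has moved.

```bash
python3 -m inch '[[[0,-0.002,0.03],0],[[0,-0.004,0.06],0],[[0,-0.005,0.09],0],[[0,-0.005,0.12],0],[[0,-0.005,0.14],0],[[0,-0.005,0.15],0],[[0,-0.005,0.155],0],[[0,-0.005,0.158],0],[[0,-0.005,0.161],0],[[0,-0.005,0.164],0],[[0,-0.005,0.166],0],[[0,-0.005,0.168],0],[[0,-0.005,0.168],0]]' 0; python3 -m inch '[[[0,0,0.001],0],[[0,0,0.002],0],[[0,0,0.003],0],[[0,0,0.003],0]]'
```

```text
time: 5.05
position: [0.5793, 0.1546, 0.1736]
tool_rot: [-3.14, -0.003, 0.308]
force: [-1.5, 4.3, 4.2]
finger_gap: 0.0004
time: 5.45
position: [0.5794, 0.154, 0.1705]
tool_rot: [-3.14, -0.002, 0.307]
force: [-0.6, 4.7, 5.4]
finger_gap: 0.0006
```

```bash
python3 -m inch '[[[0,0,0.001],0],[[0,0,0.002],0],[[0,0,0.002],0],[[0,0,0.002],0]]';python3 -m inch '[[[0,0,0.001],0],[[0,0,0.002],0],[[0,0,0.002],0]]'
python3 - <<'E'
from h import *
c=cam('top','t2.png');find(c); find(cam('scene','s2.png'))
E
```

```text
time: 5.85
position: [0.5793, 0.1532, 0.168]
tool_rot: [-3.141, -0.001, 0.306]
force: [0.4, 4.1, 5.4]
finger_gap: 0.0006
time: 6.15
position: [0.5793, 0.1532, 0.1668]
tool_rot: [-3.141, -0.001, 0.306]
force: [-1.9, 5.0, 8.6]
finger_gap: 0.0004
blue 553 [346.8 126.4] med [ 0.7458 -0.0177  0.0792] lo [ 0.724 -0.042  0.049] hi [0.775 0.008 0.083]
blue 310 [322.6 178.6] med [0.5978 0.039  0.1943] lo [0.58  0.023 0.189] hi [0.615 0.056 0.199]
red 478 [388.4 159.5] med [ 0.6205 -0.0848  0.2631] lo [ 0.58  -0.098  0.258] hi [ 0.661 -0.072  0.266]
yellow 77 [367.5 186.6] med [0.5887 0.1389 0.1652] lo [0.565 0.131 0.16 ] hi [0.598 0.167 0.17 ]
blue 171 [337.5 196.7] med [0.6018 0.0352 0.1939] lo [0.582 0.018 0.188] hi [0.62  0.059 0.198]
blue 1067 [360.2 296.5] med [ 0.7649 -0.0335  0.0613] lo [ 0.732 -0.051  0.011] hi [0.784 0.    0.081]
red 454 [296.5 199.8] med [ 0.6294 -0.0921  0.2607] lo [ 0.582 -0.104  0.249] hi [ 0.666 -0.076  0.265]
```

Blue pad rose from 0.180 to 0.194 m (tilt about 0.24 rad): the pawl is free. One more millimetre, then up and over the handle.

```bash
python3 -m inch '[[[0,0,0.001],0],[[0,0,0.001],0],[[0,0,0.001],0],[[0,0,-0.01],0],[[0,0,-0.04],0],[[0,0,-0.08],0],[[0,0,-0.12],0],[[0,0,-0.15],0],[[0,0,-0.16],0],[[0,0,-0.16],0]]'
python3 - <<'E'
from h import *
find(cam('top'))
E
```

```text
time: 7.25
position: [0.5796, 0.1509, 0.326]
tool_rot: [3.14, -0.001, 0.304]
force: [-0.5, 0.5, 0.3]
finger_gap: 0.0005
blue 551 [346.8 126.4] med [ 0.7457 -0.0177  0.0792] lo [ 0.724 -0.041  0.048] hi [0.776 0.008 0.083]
blue 318 [322.2 178.6] med [0.5983 0.0409 0.1943] lo [0.581 0.023 0.188] hi [0.615 0.057 0.2  ]
red 481 [388.4 159.4] med [ 0.6204 -0.0848  0.2632] lo [ 0.58  -0.098  0.258] hi [ 0.661 -0.072  0.266]
```

```bash
python3 -m inch '[[[-0.004,0.03,0],0],[[-0.008,0.06,0],0],[[-0.012,0.09,0],0],[[-0.016,0.12,0],0],[[-0.02,0.15,0],0],[[-0.024,0.18,0],0],[[-0.028,0.21,0],0],[[-0.031,0.232,0],0],[[-0.031,0.24,0],0],[[-0.031,0.24,0.02],0],[[-0.031,0.24,0.04],0],[[-0.031,0.24,0.048],0],[[-0.031,0.24,0.048],0]]'
python3 - <<'E'
from h import *
find(cam('scene','s3.png')); cam('wrist','w3.png')
print(manip.observe()['position'],manip.observe()['tool_rot'])
# arc rows relative tool
p=manip.observe()['position']
from scipy.spatial.transform import Rotation as R
Rm=R.from_euler('xyz',manip.observe()['tool_rot']).as_matrix()
h=np.array([.601,.0295,.105]);u=np.array([.177,-.984,0])
for a in np.arange(.9,-.051,-.05):
    t=h+.19*np.cos(a)*u+[0,0,.19*np.sin(a)+.012]
    print(round(a,2),t.round(3),(Rm.T@(t-p)).round(4))
E
```

```text
time: 8.6
position: [0.6204, -0.0851, 0.2752]
tool_rot: [-3.14, 0.004, 0.307]
force: [0.2, -0.0, 0.4]
finger_gap: 0.0004
yellow 129 [367.8 185.3] med [0.5808 0.1486 0.1642] lo [0.561 0.133 0.159] hi [0.598 0.171 0.168]
blue 163 [337.5 196.7] med [0.6024 0.0349 0.1938] lo [0.582 0.019 0.189] hi [0.619 0.056 0.198]
red 433 [296.6 200. ] med [ 0.6307 -0.0922  0.2604] lo [ 0.584 -0.104  0.25 ] hi [ 0.667 -0.077  0.265]
[ 0.62168113 -0.08529884  0.27773892] [-3.14152832e+00  9.05564437e-05  3.06592086e-01]
0.9 [ 0.622 -0.087  0.266] [-0.0002  0.0014  0.0119]
0.85 [ 0.623 -0.094  0.26 ] [-0.0011  0.0086  0.018 ]
0.8 [ 0.624 -0.101  0.253] [-0.002   0.0156  0.0244]
0.75 [ 0.626 -0.107  0.247] [-0.0029  0.0222  0.0312]
0.7 [ 0.627 -0.113  0.239] [-0.0037  0.0284  0.0383]
0.65 [ 0.628 -0.119  0.232] [-0.0045  0.0343  0.0458]
0.6 [ 0.629 -0.125  0.224] [-0.0052  0.0398  0.0535]
0.55 [ 0.63  -0.13   0.216] [-0.0058  0.0449  0.0614]
0.5 [ 0.631 -0.135  0.208] [-0.0064  0.0496  0.0696]
0.45 [ 0.631 -0.139  0.2  ] [-0.007   0.054   0.0781]
0.4 [ 0.632 -0.143  0.191] [-0.0075  0.0578  0.0867]
0.35 [ 0.633 -0.146  0.182] [-0.0079  0.0613  0.0956]
0.3 [ 0.633 -0.149  0.173] [-0.0083  0.0643  0.1046]
0.25 [ 0.634 -0.152  0.164] [-0.0087  0.0669  0.1137]
0.2 [ 0.634 -0.154  0.155] [-0.0089  0.069   0.123 ]
0.15 [ 0.634 -0.155  0.145] [-0.0091  0.0706  0.1323]
0.1 [ 0.634 -0.157  0.136] [-0.0093  0.0718  0.1418]
0.05 [ 0.635 -0.157  0.126] [-0.0094  0.0725  0.1512]
-0.0 [ 0.635 -0.157  0.117] [-0.0094  0.0727  0.1607]
-0.05 [ 0.635 -0.157  0.108] [-0.0094  0.0725  0.1702]
```

View pics/s3.png

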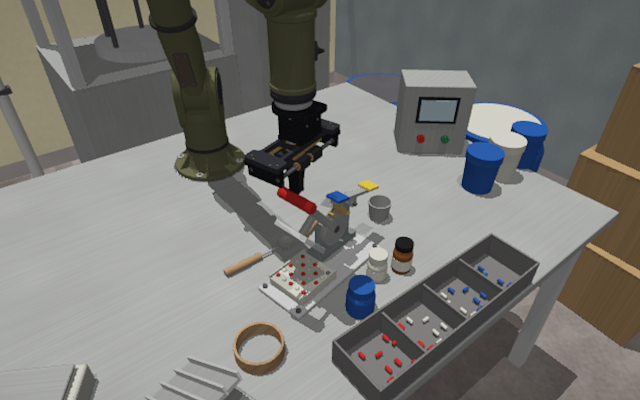

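View pics/w3.png

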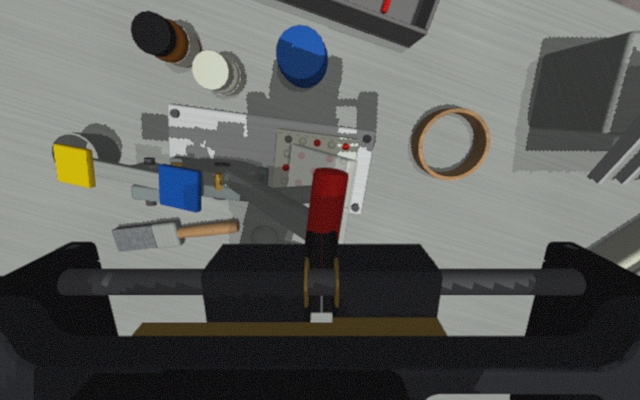

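The closed fingers sit over the middle of the red handle (scene about (296,190)), with the pawl still free. Now I follow the arc.

```bash
python3 -m inch '[[[0,0.001,0.007],0],[[0,0.001,0.012],0],[[-0.001,0.005,0.015],0],[[-0.001,0.009,0.018],0],[[-0.001,0.012,0.021],0],[[-0.002,0.016,0.024],0],[[-0.002,0.019,0.028],0],[[-0.003,0.022,0.031],0],[[-0.003,0.025,0.035],0],[[-0.004,0.028,0.038],0],[[-0.004,0.031,0.042],0],[[-0.0045,0.034,0.046],0],[[-0.005,0.037,0.05],0],[[-0.005,0.04,0.0535],0],[[-0.005,0.04,0.0535],0]]'
python3 - <<'E'
from h import *
find(cam('scene','s4.png'))
E
```

```text
time: 10.2
position: [0.6295, -0.1281, 0.2239]
tool_rot: [3.139, -0.001, 0.303]
force: [1.6, -1.3, 2.7]
finger_gap: 0.0003
yellow 129 [367.8 185.3] med [0.5812 0.148  0.1643] lo [0.562 0.133 0.159] hi [0.597 0.171 0.168]
blue 164 [337.4 196.7] med [0.6015 0.0349 0.1936] lo [0.583 0.02  0.188] hi [0.619 0.056 0.198]
blue 1070 [360.1 296.6] med [ 0.7645 -0.0337  0.0604] lo [ 0.732 -0.051  0.011] hi [0.784 0.    0.081]
red 334 [285.8 227.2] med [ 0.6492 -0.1291  0.2186] lo [ 0.593 -0.141  0.209] hi [ 0.674 -0.113  0.225]
```

View pics/s4.png

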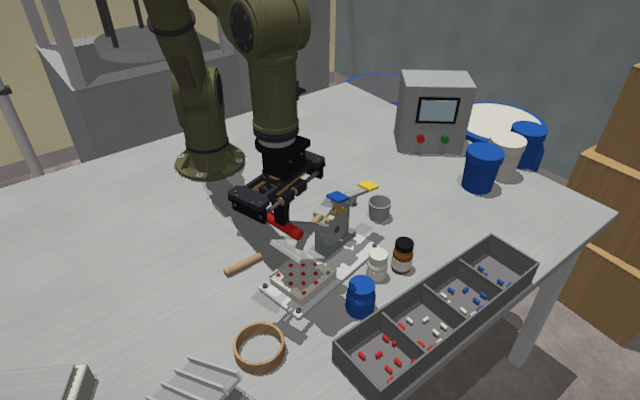

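The arm follows (handle now at (286,227)) and the pawl stays free. Continuing.

```bash
python3 -m inch '[[[0,0.003,0.004],0],[[-0.001,0.005,0.008],0],[[-0.001,0.0075,0.012],0],[[-0.001,0.01,0.016],0],[[-0.002,0.012,0.0205],0],[[-0.002,0.014,0.025],0],[[-0.002,0.016,0.029],0],[[-0.002,0.018,0.033],0],[[-0.003,0.02,0.0375],0],[[-0.003,0.0215,0.042],0],[[-0.003,0.023,0.0465],0],[[-0.003,0.0245,0.051],0],[[-0.003,0.0258,0.0555],0],[[-0.0035,0.027,0.06],0],[[-0.004,0.028,0.0648],0],[[-0.004,0.029,0.0695],0],[[-0.004,0.03,0.074],0],[[-0.004,0.031,0.079],0],[[-0.004,0.0315,0.083],0],[[-0.004,0.0315,0.083],0]]'
python3 -m inch '[[[0,0,0.005],0],[[0,0.001,0.01],0],[[0,0.001,0.015],0],[[0,0.001,0.019],0],[[0,0.001,0.022],0],[[0,0.001,0.024],0],[[0,0.001,0.024],0]]'
python3 - <<'E'
from h import *
find(cam('scene','s5.png'));find(cam('top'))
E
```

```text
time: 12.25
position: [0.6339, -0.1561, 0.1398]
tool_rot: [-3.14, 0.001, 0.306]
force: [0.6, -0.7, -0.1]
finger_gap: 0.0004
time: 12.95
position: [0.6348, -0.1579, 0.1173]
tool_rot: [3.141, 0.0, 0.306]
force: [-2.1, -1.4, 6.4]
finger_gap: 0.0006
yellow 129 [367.8 185.3] med [0.5805 0.1482 0.1645] lo [0.562 0.133 0.158] hi [0.598 0.172 0.169]
blue 164 [337.4 196.7] med [0.6015 0.0341 0.1944] lo [0.581 0.018 0.188] hi [0.62  0.056 0.198]
blue 1065 [360.2 296.5] med [ 0.7646 -0.0335  0.0618] lo [ 0.732 -0.051  0.012] hi [0.784 0.    0.081]
red 275 [278.4 275.8] med [ 0.6578 -0.1599  0.1122] lo [ 0.611 -0.173  0.102] hi [ 0.68  -0.145  0.119]
yellow 304 [268.3 191. ] med [0.5778 0.1546 0.1644] lo [0.561 0.136 0.159] hi [0.595 0.172 0.171]
blue 565 [346.8 126.6] med [ 0.7452 -0.0177  0.0791] lo [ 0.723 -0.041  0.047] hi [0.775 0.008 0.083]
blue 317 [322.3 178.6] med [0.5983 0.0408 0.1943] lo [0.581 0.023 0.189] hi [0.615 0.057 0.199]
red 63 [413.1 184.5] med [ 0.5977 -0.16    0.1154] lo [ 0.591 -0.169  0.111] hi [ 0.607 -0.15   0.194]
```

View pics/s5.png

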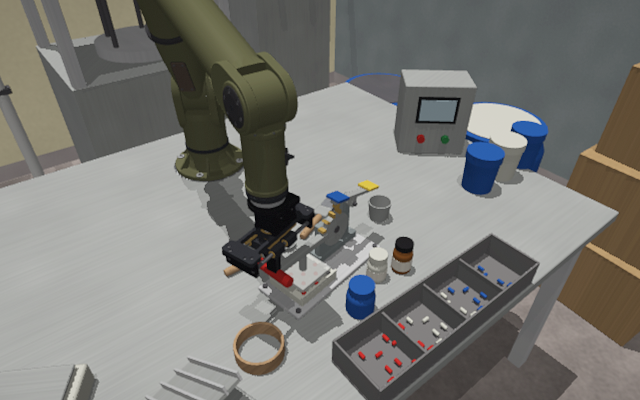

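Handle is near (278,276), with the plate on or almost on the tray. I'll press until a firm stop shows in the force.

```bash
python3 -m inch '[[[0,0,0.002],0],[[0,0,0.003],0],[[0,0,0.003],0]]'; python3 -m inch '[[[0,0,0.002],0],[[0,0,0.003],0],[[0,0,0.003],0]]'; python3 -m inch '[[[0,0,0.001],0],[[0,0,0.002],0],[[0,0,0.002],0],[[0,0,0.002],0]]'
```

```text
time: 13.35
position: [0.6349, -0.158, 0.1172]
tool_rot: [3.14, 0.0, 0.306]
force: [-6.7, -2.3, 17.3]
finger_gap: 0.0004
time: 13.65
position: [0.635, -0.158, 0.117]
tool_rot: [3.139, 0.0, 0.305]
force: [-12.1, -1.0, 31.5]
finger_gap: 0.0002
time: 14.05
position: [0.6351, -0.158, 0.1168]
tool_rot: [3.138, -0.0, 0.305]
force: [-15.0, -0.4, 38.3]
finger_gap: 0.0004
```

Hard stop reached (38 N, no more travel). Up and over to the blue pad.

```bash
python3 -m inch '[[[0,0,-0.01],0],[[0,0,-0.04],0],[[0,0,-0.08],0],[[0,0,-0.12],0],[[0,0,-0.145],0],[[0.003,-0.02,-0.15],0],[[0.006,-0.045,-0.15],0],[[0.01,-0.075,-0.15],0],[[0.014,-0.105,-0.15],0],[[0.018,-0.135,-0.15],0],[[0.022,-0.165,-0.15],0],[[0.025,-0.185,-0.15],0],[[0.025,-0.191,-0.15],0],[[0.025,-0.191,-0.15],0],[[0.025,-0.191,-0.15],0]]'
python3 - <<'E'
from h import *
find(cam('scene','s6.png'));cam('wrist','w6.png')
E
```

```text
time: 15.55
position: [0.6011, 0.0308, 0.2582]
tool_rot: [3.141, 0.001, 0.305]
force: [0.5, 1.1, -0.5]
finger_gap: 0.0006
yellow 129 [367.8 185.3] med [0.5803 0.1491 0.164 ] lo [0.561 0.133 0.158] hi [0.598 0.17  0.169]
blue 159 [337.6 196.8] med [0.6023 0.0349 0.1939] lo [0.583 0.019 0.189] hi [0.618 0.056 0.198]
blue 1075 [360.2 296.4] med [ 0.7645 -0.0336  0.0609] lo [ 0.731 -0.051  0.011] hi [0.784 0.001 0.081]
red 415 [274.5 271.9] med [ 0.639  -0.1603  0.1136] lo [ 0.593 -0.173  0.103] hi [ 0.678 -0.145  0.117]
```

View pics/w6.png

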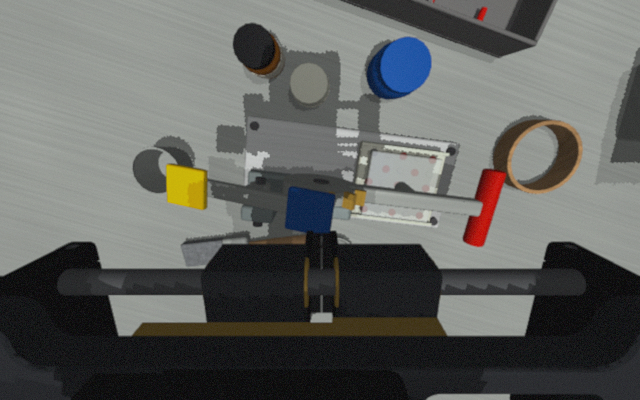

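The arm is level, with the handle at (485,207), and the fingers are above the blue pad (310,210). Pressing it down.

```bash
python3 -m inch '[[[0,0.001,0.02],0],[[0,0.001,0.04],0],[[0,0.001,0.05],0],[[0,0.001,0.056],0],[[0,0.001,0.06],0],[[0,0.001,0.064],0],[[0,0.001,0.067],0],[[0,0.001,0.07],0],[[0,0.001,0.073],0],[[0,0.001,0.076],0],[[0,0.001,0.078],0],[[0,0.001,0.08],0],[[0,0.001,0.08],0]]';  python3 -m inch '[[[0,0,0.001],0],[[0,0,0.002],0],[[0,0,0.002],0]]';python3 -m inch '[[[0,0,0.001],0],[[0,0,0.002],0],[[0,0,0.002],0]]'
```

```text
time: 16.95
position: [0.6019, 0.0303, 0.1804]
tool_rot: [3.14, -0.001, 0.305]
force: [-1.4, -3.3, 10.2]
finger_gap: 0.0005
time: 17.25
position: [0.602, 0.0304, 0.1803]
tool_rot: [3.139, -0.001, 0.305]
force: [-4.6, -4.6, 19.2]
finger_gap: 0.0
time: 17.55
position: [0.6021, 0.0304, 0.1802]
tool_rot: [3.138, -0.002, 0.305]
force: [-7.4, -3.8, 27.6]
finger_gap: 0.0007
```

Firm stop at 0.180 m, the height for pawl fully in. Lifting clear and checking.

```bash
python3 -m inch '[[[0,0,-0.005],0],[[0,0,-0.02],0],[[0,0,-0.05],0],[[0,0,-0.09],0],[[0,0,-0.13],0],[[0,0,-0.16],0],[[0,0,-0.17],0],[[0,0,-0.17],0],[[0,0,-0.17],0],[[0,0,-0.17],0]]'
python3 - <<'E'
from h import *
find(cam('scene','s7.png'));c=cam('top','t7.png');find(c);cam('wrist','w7.png')
a=cv2.imread('pics/top0.png').astype(int);b=c['image'][:,:,::-1].astype(int)
o=manip.observe();print(o['force'],abs(o['joint_velocities']).max())
E
```

```text
time: 18.55
position: [0.6007, 0.0309, 0.3427]
tool_rot: [-3.14, 0.004, 0.306]
force: [0.5, 0.9, 0.5]
finger_gap: 0.0
yellow 173 [367.  180.9] med [0.5808 0.1456 0.1787] lo [0.56  0.127 0.174] hi [0.599 0.168 0.181]
blue 206 [334.7 203.5] med [0.602  0.0277 0.1789] lo [0.584 0.01  0.175] hi [0.62  0.05  0.181]
blue 1076 [360.2 296.4] med [ 0.7644 -0.0335  0.0612] lo [ 0.731 -0.051  0.01 ] hi [0.784 0.001 0.081]
red 415 [274.5 271.9] med [ 0.6403 -0.1605  0.1138] lo [ 0.592 -0.173  0.103] hi [ 0.678 -0.145  0.118]
yellow 298 [269.2 190.1] med [0.5759 0.1508 0.1803] lo [0.559 0.128 0.178] hi [0.594 0.167 0.184]
red 188 [411.4 168.6] med [ 0.6333 -0.1578  0.1163] lo [ 0.498 -0.168  0.112] hi [ 0.674 -0.032  0.72 ]
[-0.30110145  0.47471701  0.00237147] 0.011002653766053323
```

View pics/s7.png

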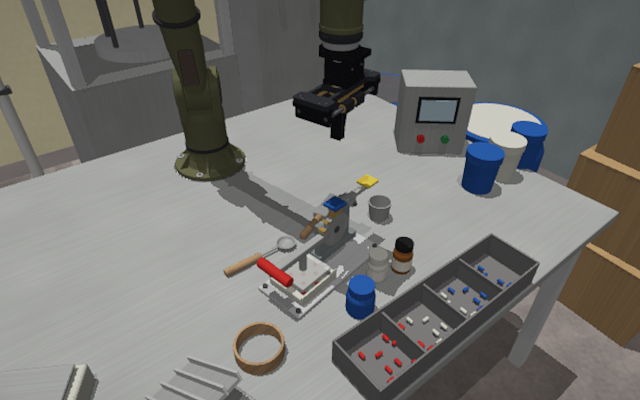

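View pics/w7.png

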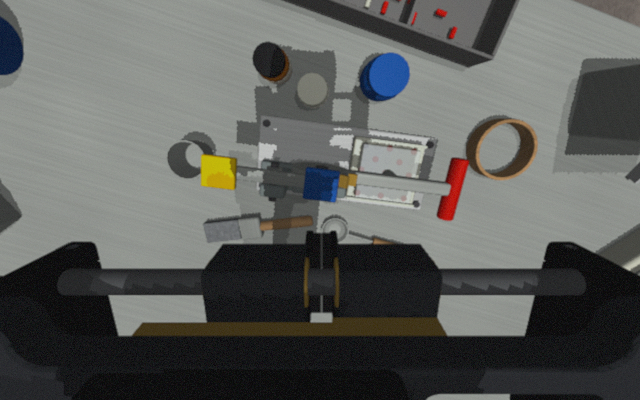

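The handle is down at (275,272), both pads are back at 0.180 m, the bystanders haven't moved, and the robot is clear.

```bash
python3 -c "
from bench import manip; print(manip.finish_job())"
```

```text
the job is handed in; nothing more can be done
None
```

The press is locked down and the job is handed in at about 18.7 s of the 64 s allowed; `finish_job()` gives no verdict.

- **Yellow paddle:** I pressed it with the shut fingertips until the blue pad had risen from 0.180 to 0.194 m. That is a pawl tilt of about 0.24 rad, and it stayed there after I lifted off.
- **Red handle:** I pushed it along its arc to the hard stop, with its top at 0.117 m. The measured force reached 38 N at the stop with no further travel, and the pawl was still free. That force was on the fingertips.
- **Blue paddle:** I pressed it to its stop at 0.180 m, about 28 N.

**Last checks:** both paddles read about 0.179–0.180 m, so the pawl is in. The handle is level in the scene and wrist views, and the wrist force is near zero with the tool 0.34 m up. In the last scene picture the loose things look where they stood. I measured only the blue tub, which had not moved; the rest I judged by eye.

No check failed or disagreed. In the last top view the robot hid the blue pad and tub, so those readings come from the scene camera.

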